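Fit the gland follower on a repacked gate valve

TASK

The gate valve on the bench has been repacked: pick up the brass gland follower, lower it square down the tall stem so that it slides freely without binding or scraping (push on the stem with less than 15 N), with its two forks over the two gland studs, until its nose meets the packing ring inside the stuffing box. Then bed the packing by pushing the follower straight down with a steady 20 N or so for about a second (never more than 27 N; how high the packing stands can only be felt), and let go, leaving it standing square on the packing. Don't drop it, and leave the other things on the bench where they are.

Things in the scene. Friction and masses are not known exactly. Their poses are not given: they have to be found in the camera images.
- follower: the gland follower: loose brass part, about 0.55 kg, 100 mm tall, standing upright on its nose; origin at the centre of its underside, z up along its through bore of 17.6 mm. From below: round nose, diameter 40, z 0 to 30 mm; flange with two forks, z 30 to 40; plain round neck, diameter 34, z 40 to 100, by which it is held. A half turn about z makes no difference
- forks (a point): on the follower's axis at mid-thickness of its flange, 35 mm above its underside, axes as the follower's. The flange is 104 mm long along y and 36 mm wide (48 at the middle) along x; its +y and -y ends are forks: slots 12 mm wide, open outwards, from 29 to 52 mm off the axis
- neck (a point): on the follower's axis, 85 mm above its underside: a good height to grip the neck. Gripped there, the stem's end comes to stand at most 37 mm above the grip height
- valve: the blue flanged gate valve, fixed on wooden blocks, stem upright; origin on the bench under the stem's axis, z up, y along the flow axis (end flanges 80 mm in diameter, outer faces 90 mm either side). Two upright gland studs, diameter 8, 38 mm from the stem's axis towards +y and -y, tips 160 mm above the bench. The follower's y axis goes along the valve's y, either way round
- box_rim (a point): centre of the rim of the valve's stuffing box, 125 mm above the bench: an upright cup round the stem, 62 mm outside, bore 47 mm, that takes the follower's nose
- gland_seat (a point): on the stem's axis, 100 mm above the bench, 25 mm below the box's rim, axes as the valve's: the lowest level for the top of the black packing ring (45 mm outside). How full the box is differs each time and is not told: the packing's top lies 0 to 20 mm above this point. It gives about 1 mm for every 20 N, and springs back
- stem: the bare steel stem of the valve: origin as the valve's, upright rod 16 mm in diameter up to 212 mm above the bench, then tapering to 10 mm at its end, 218 mm above the bench. Fixed, does not yield
- stem_tip (a point): centre of the stem's upper end, 218 mm above the bench, z up
- bush: bystander: brass stepped bush, 48 mm in diameter, 48 mm tall, no forks; origin under its centre
- handwheel: bystander: the valve's blue handwheel lying flat, 104 mm in diameter, 20 mm thick; origin under its centre
- elbow: bystander: copper-coloured pipe elbow, about 70 mm; origin under its upright leg
- tee: bystander: copper-coloured pipe tee, about 72 mm long, 53 mm tall; origin under its centre
- ball_valve: bystander: small brass ball valve with a flat blue lever; origin under its centre
- nut_a: bystander: steel hex nut 17 mm across the flats, 10 mm thick; origin under its centre
- nut_b: bystander: a second such nut
- spanner: bystander: steel wrench 180 mm long lying flat
Not all that is in view belongs to the job. What is shaped like the follower but green is not meant.

How it is judged:
By the outcome, as a careful person would: the job done as asked, in the order asked, and still so for the second after the job is handed in, with the robot touching nothing.
It also fails if it takes over 72 s, if anything falls off the work surface, if the arm or the gripper's body presses on something with over 40 N, if the wrist force passes 120 N, or if a joint passes its speed limit or range.

ROBOT

A 6-joint arm with a two-finger parallel gripper is mounted at the origin on the work surface. World frame = base frame: x ahead of the robot, y to its left, z up, the work surface at z = 0. Lengths are in m, angles in rad, forces in N, time in s.
With the tool pointing down it reaches from about 0.325 to 0.775 m from the base axis. Payload 9.3 kg.
Tool frame: the origin (TCP) lies at the very end of the fingers, on their centre line; the grasp point (between the pads) lies 19 mm behind it; z points along the fingers, y is the line along which they close (so a half turn about z gives the same grasp; the last joint's range is limited). The gripper opens to 85 mm and grips with 20 to 120 N. Pads are 22 mm wide; open, the fingers measure 114 mm over their backs; the gripper's body (76 mm by 85 mm) begins 54 mm behind the grasp point. The pads swing forward as they close: fully open they stand 13 mm farther back than shut.
Start: joints at [-1.278, 0.259, 0.021, 1.334, 0, 1.418], TCP at [0.237, -0.496, 0.207] pointing down, gripper open.
Joint ranges: [-3.04, 3.04], [-0.91, 1.82], [-1.04, 1.36], [-1.92, 1.95], [-1.52, 1.45], [-3.14, 3.14]. Speed limits (rad/s): [2.22, 2.22, 2.79, 3.14, 3.14, 3.14].

INTERFACE

Orientations are given as a 3x3 rotation matrix whose columns are the frame's x, y, z axes.
In Python, from rig import sense, read_camera, close_job, find_in, cut_out, spot_point gives the robot as it stands.
- The arm moves only by the tool drive_tool, never from a script. Its argument "plan" is a list of rows, each a list of 2 entries, a list of its own where there are three numbers: the shift along the tool's x, y, z in mm, then the turn about the tool's z in units of 8 degrees (1.0 is 8 degrees). A call has 1 to 12 rows; each row shifts and turns the commanded pose from where the row before left it, along the tool's axes as they then stand; what a row does not reach is not made up. A row lasts 1/10 s, in which the tool goes at most 50 mm and 8.59 degrees, less where a joint would pass 70% of its speed; a pose out of reach is approached as far as the arm can. A call is refused whole if a number of a shift passes 50 or a number of a turn 1, either way. A call with a gripper value outside its range is refused whole. "claw" is the closure, from -1 (fully open) to 1 (shut), set as the call begins (left out, the last holds). The fingers move at their own pace and stop on an object; "force" is the grip in N (left out, the last holds). Time passes only in rows, so rows that do not move let the fingers close. It gives the time, the measured TCP pose, the force, the opening and the grip force at its end, in the units of the state.
- sense(): the state, without advancing time (a new reading comes with each control period).
- read_camera(name): name is "side" or "top" or "wrist"; returns a dict with "color" (420x560x3 uint8, red, green, blue), "fx", "fy", "cx", "cy" (pixels), "rvec" (rotation vector, rad) and "tvec" (3), from world to camera coordinates, as OpenCV has them. Camera axes: x right, y down, z forward; pixel columns grow to the right and rows downward; lengths in m; the calibration is good to about 2 mm. A picture is of the moment at which its call begins. There is no depth.
- close_job(): hands the job in; it is judged then, once.
Trained networks look in a picture, given as the dict that the camera call returned (one of the last four; its "shot" number tells which), for a name from the list of things; names that differ only in an ending like _2 or _b are one class to them, and where a whole thing is asked for, a point or a joint stands for the part that bears it (a point fixed in the world has none). Each returns a list of dicts, best first, with "p" (0 to 1); they miss things now and then, are a little off and sometimes report something else, mostly with a low value. They report only what shows in the picture. A call takes as long as a camera call. They do not tell look-alikes from the thing itself.
- find_in(query, picture): "point" ([x, y, z] in m, in the coordinates of the camera as it stood for that picture, good to about 4 mm: the middle of the surface that is visible of it).
- cut_out(query, picture): "region" (420x560 bool, what is visible of it).
- spot_point(query, picture): "point" ([x, y, z] in m, in the coordinates of the camera as it stood for that picture, good to about 4 mm: a listed point, or the origin of a listed thing).
The state is a dict: "clock": time; "q": joint angles; "joint_vel": joint speeds; "joint_torque": joint torques, N m; "ee_pos": TCP position; "tool_rot": TCP orientation; "contact_force": force on the tool from outside, world axes, zero at the start; "ft_torque": the same for the moment, N m; "opening": finger opening in m; "gripper_force": force on a finger pad.
Only numpy, scipy, OpenCV 4.12 (cv2) and the standard library are available. Lean on these libraries where they do the work, as an engineer would, in place of code of your own. Each camera call takes 0.05 s, during which the arm holds its last target. There are 200 camera calls.

## Working session

There is one attempt and no reset: what is moved stays moved. The work goes in short steps, Python scripts to look and compute and a tool call to move; the robot and the scene stay as the last step left them, time stands still between calls to the robot, and variables do not carry over. Pictures are saved under pics/ and viewed, at most 13 in all, crops included, and the job is handed in when it is done.

Besides the shell and the picture viewer there is one more tool, called as name([rows], argument=value, ...), one row to a line, values as JSON. drive_tool: Moves the arm, as the interface text tells. Its arguments: {"type":"object","properties":{"plan":{"type":"array","items":{"type":"array"}},"claw":{"type":"number"},"force":{"type":"number"}},"required":["plan"]}

```bash
mkdir -p pics; cat > h.py <<'E'
import numpy as np, cv2
from rig import *
def T(p):
    R=cv2.Rodrigues(np.array(p["rvec"],float))[0]; return R,np.array(p["tvec"],float).ravel()
def w(p,x):
    R,t=T(p); return R.T@(np.array(x)-t)
def px(p,X):
    R,t=T(p); c=R@np.array(X)+t; return np.array([p["fx"]*c[0]/c[2]+p["cx"],p["fy"]*c[1]/c[2]+p["cy"]]).round(0)
def ray(p,u,v,z):
    R,t=T(p); C=-R.T@t; d=R.T@np.array([(u-p["cx"])/p["fx"],(v-p["cy"])/p["fy"],1]); return C+d*(z-C[2])/d[2]
def save(p,n): cv2.imwrite("pics/"+n,p["color"][:,:,::-1])
E
python3 - <<'E'
from h import *
np.set_printoptions(precision=4,suppress=True)
s=sense();print(s["clock"],s["ee_pos"],s["tool_rot"],s["contact_force"])
ims=[]
for n in("top","side"):
    p=read_camera(n);save(p,n+".png")
    for f,qs in((spot_point,("follower","neck","forks","stem_tip","box_rim","valve")),(find_in,("follower",))):
        for q in qs:
            for d in f(q,p)[:3]: print(n,f.__name__,q,round(d["p"],2),w(p,d["point"]),px(p,w(p,d["point"])), {k:v for k,v in d.items() if k not in("p","point")})
E
```

```text
0.0 [ 0.237  -0.496   0.2068] [[ 0.9023  0.4312 -0.0004]
 [ 0.4312 -0.9023  0.0013]
 [ 0.0002 -0.0013 -1.    ]] [ 0.1311 -0.193  -0.2261]
top call follower 0.89 [ 0.5936 -0.3569 -0.0038] [386. 178.] {}
top call follower 0.63 [ 0.2414 -0.3204 -0.001 ] [381. 297.] {}
top call neck 0.91 [ 0.595  -0.358   0.0903] [395. 169.] {}
top call neck 0.77 [ 0.2432 -0.3121  0.0859] [387. 298.] {}
top call neck 0.3 [ 0.5946 -0.3548 -0.0024] [385. 178.] {}
top call forks 0.75 [ 0.2398 -0.3161  0.0388] [383. 299.] {}
top call forks 0.56 [ 0.5926 -0.3539  0.038 ] [389. 175.] {}
top call stem_tip 0.62 [0.6194 0.1653 0.2175] [199. 150.] {}
top call box_rim 0.84 [0.6194 0.1668 0.1283] [205. 160.] {}
top call valve 0.8 [ 0.6209  0.1665 -0.0023] [213. 172.] {}
top call follower 0.85 [ 0.2573 -0.3275  0.0583] [389. 292.] {}
top call follower 0.75 [ 0.5827 -0.3431  0.037 ] [385. 178.] {}
top call follower 0.47 [ 0.4974 -0.1502  0.0262] [320. 209.] {}
side call follower 0.73 [ 0.2405 -0.3163  0.0013] [412. 240.] {}
side call follower 0.62 [ 0.5949 -0.3559  0.0018] [317. 199.] {}
side call neck 0.93 [ 0.241  -0.3213  0.0858] [417. 213.] {}
side call neck 0.71 [ 0.5923 -0.3584  0.083 ] [319. 177.] {}
side call forks 0.97 [ 0.2381 -0.3148  0.0386] [415. 229.] {}
side call forks 0.74 [ 0.5948 -0.3588  0.0331] [318. 191.] {}
side call stem_tip 0.58 [0.6177 0.1664 0.217 ] [188. 195.] {}
side call box_rim 0.87 [0.608  0.1655 0.1269] [195. 229.] {}
side call valve 0.91 [ 0.6179  0.1585 -0.0037] [199. 270.] {}
side call follower 0.91 [ 0.2336 -0.3028  0.0401] [415. 231.] {}
side call follower 0.7 [ 0.5846 -0.3436  0.0553] [318. 187.] {}
```

View pics/top.png

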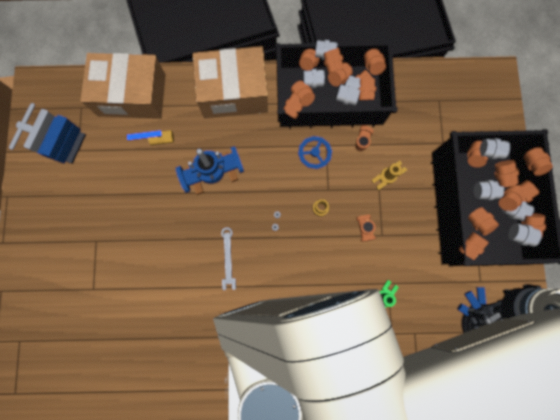

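View pics/side.png

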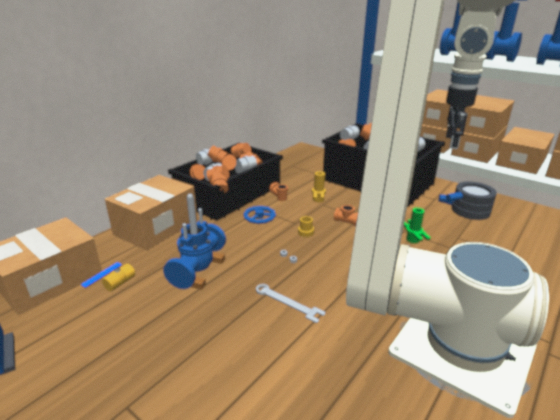

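Two look-alikes show: one brass at top (390,175) / side (319,187), the other green at top (389,293) / side (416,226). The brass one at about (0.594, -0.357) fits, because green is excluded; the round brass bush at (321,207) has no forks. The valve is at top (208,165). I'll confirm this in an enlarged crop.

```bash
python3 - <<'E'
from h import *
np.set_printoptions(precision=4,suppress=True)
p=read_camera("top");c=p["color"]
a=cv2.resize(c[145:205,355:425],None,fx=5.7,fy=5.7,interpolation=2);b=cv2.resize(c[135:205,170:250],None,fx=4.9,fy=4.9,interpolation=2)
h=340;o=np.zeros((h+5,800,3),np.uint8);o[:min(h,a.shape[0]),:399]=a[:h,:399];o[:min(h,b.shape[0]),405:405+b.shape[1]]=b[:h,:395]
cv2.imwrite("pics/crop.png",o[:,:,::-1])
for q,z in(("follower",.04),("valve",.06)):
    for d in cut_out(q,p)[:2]:
        ys,xs=np.nonzero(d["region"]); P=np.array([ray(p,u,v,z)[:2] for u,v in zip(xs,ys)])
        m=P.mean(0);e,V=np.linalg.eigh(np.cov((P-m).T)); print(q,d["p"],m,e**.5,np.degrees(np.arctan2(V[1,1],V[0,1])),len(xs),(xs.mean(),ys.mean()))
E
```

```text
follower 0.92 [ 0.5914 -0.3546] [0.0122 0.0274] 123.73671615239745 454 (np.float64(389.0044052863436), np.float64(174.94273127753303))
follower 0.85 [ 0.2512 -0.3288] [0.012  0.0179] 174.340801334514 327 (np.float64(387.9480122324159), np.float64(294.3608562691131))
valve 0.57 [0.6133 0.1686] [0.0267 0.0508] 107.77457646946975 1784 (np.float64(208.3744394618834), np.float64(169.25504484304932))
```

View pics/crop.png

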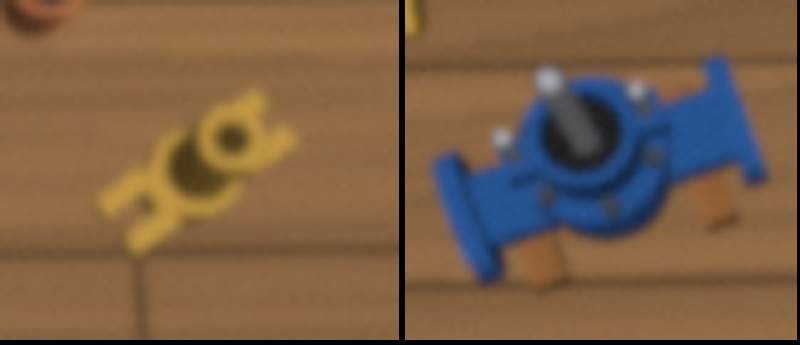

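The crop confirms it: brass, forked ends, neck and bore, at crop (200,170). The valve shows its stem and studs at crop (502,138) and (636,90). I'll set out above the follower.

drive_tool([
  [[32, 2, 0], 0],
  [[32, 2, 0], 0],
  [[32, 2, 0], 0],
  [[32, 2, 0], 0],
  [[32, 2, 0], 0],
  [[32, 2, 0], 0],
  [[32, 3, 0], 0],
  [[32, 3, 0], 0],
  [[32, 3, 0], 0],
  [[32, 3, 0], 0],
  [[31, 2, 0], 0],
  [[31, 2, 0], 0],
], claw=-1, force=40)

```text
clock: 2.15
ee_pos: [0.5951, -0.3562, 0.2072]
tool_rot: [[0.902, 0.431, -0.0], [0.431, -0.902, 0.0], [-0.0, -0.0, -1.0]]
contact_force: [0.1, -0.2, 0.0]
opening: 0.0855
gripper_force: 0.0
```

drive_tool([
  [[0, 0, 0], -1],
  [[0, 0, 0], -1],
  [[0, 0, 0], -1],
  [[0, 0, 0], -1],
  [[0, 0, 0], -1],
  [[0, 0, 0], -1],
  [[0, 0, 0], -1],
  [[0, 0, 0], -1],
  [[0, 0, 0], -1],
  [[0, 0, 0], -1],
  [[0, 0, 0], -1],
  [[0, 0, 0], -1],
])

```text
clock: 3.35
ee_pos: [0.5939, -0.3568, 0.2072]
tool_rot: [[-0.528, 0.849, -0.0], [0.849, 0.528, 0.0], [0.0, -0.0, -1.0]]
contact_force: [0.3, -1.1, -0.7]
opening: 0.0853
gripper_force: 0.0
```

```bash
cat >> h.py <<'E'
np.set_printoptions(precision=4,suppress=True)
def look(n,f,qs,k=2):
    p=read_camera(n); save(p,f)
    for q in qs:
        for d in spot_point(q,p)[:k]: X=w(p,d["point"]); print(n,q,round(d["p"],2),X,px(p,X))
    return p
def st():
    s=sense(); R=np.array(s["tool_rot"]); print(s["clock"],np.array(s["ee_pos"]),"yaw",np.degrees(np.arctan2(R[1,0],R[0,0])),"zt",R[:,2],"F",np.array(s["contact_force"]),"M",np.array(s["ft_torque"]),"op",s["opening"],s["gripper_force"],"q6",s["q"][5]); return s
E
python3 - <<'E'
from h import *
st()
p=look("wrist","w1.png",["neck","follower","forks"])
R,t=T(p);print("cam",-R.T@t)
look("top","t2.png",["neck","follower","forks"])
look("side","s2.png",["neck","follower","forks"])
E
```

```text
3.35 [ 0.5939 -0.3568  0.2072] yaw 121.87281965972132 zt [-0.0002  0.0002 -1.    ] F [ 0.2526 -1.0876 -0.6883] M [-0.0421 -0.0103  0.0417] op 0.08533035326269384 0.0 q6 0.35256415524093726
wrist neck 0.63 [ 0.5903 -0.3555  0.0838] [274. 195.]
wrist follower 0.94 [ 0.5891 -0.3587  0.0014] [273. 182.]
wrist forks 0.96 [ 0.5922 -0.3512  0.0336] [279. 183.]
cam [ 0.5596 -0.3006  0.3731]
side neck 0.89 [ 0.2384 -0.3215  0.0861] [418. 214.]
side neck 0.6 [ 0.5925 -0.3593  0.0819] [319. 178.]
side follower 0.65 [ 0.5929 -0.3591  0.0012] [318. 199.]
side follower 0.58 [ 0.241  -0.3185  0.0022] [412. 239.]
side forks 0.62 [ 0.5925 -0.3595  0.0356] [319. 190.]
```

View pics/w1.png

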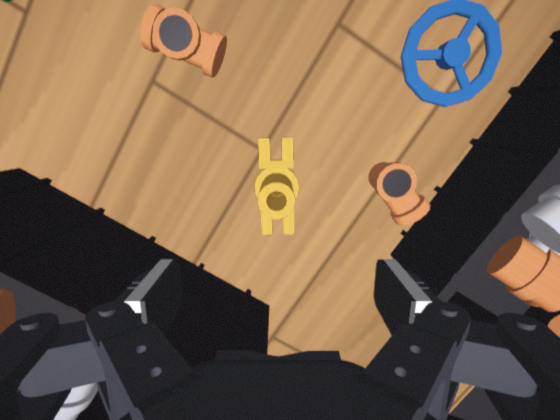

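The wrist view shows the brass follower at (277,187) with its forks nearly vertical in the image, so it is already close to square with the gripper. Black bin corners are at (268,305) and (400,250). I'll measure the bore, the fork angle and the bin clearance.

```bash
python3 - <<'E'
from h import *
p=read_camera("wrist")
for n,u,v,z in(("bore",277,200,.1),("f1",276,138,.04),("f2",278,234,.04),("bin1",268,305,.08),("bin1b",268,305,.12),("bin1c",0,168,.08),("bin2",400,250,.08),("bin2",400,250,.0),("elbow",398,183,.06)): print(n,ray(p,u,v,z))
d=max((d for d in cut_out("follower",p)),key=lambda d:d["p"]);m=d["region"]
hsv=cv2.cvtColor(p["color"],cv2.COLOR_RGB2HSV);m=m&(hsv[...,1]>120)
ys,xs=np.nonzero(m);print(xs.min(),xs.max(),ys.min(),ys.max(),m.sum())
for a,b in((ys.min(),ys.min()+14),(ys.max()-14,ys.max())):
    k=(ys>=a)&(ys<=b);u,v=xs[k].mean(),ys[k].mean();print(u,v,ray(p,u,v,.04))
# neck top circle: rows around top
r,t=T(p)
print(px(p,[.593,-.357,.1]),px(p,[.593,-.357,0.04]))
E
```

```text
bore [ 0.5926 -0.3547  0.1   ]
f1 [ 0.5653 -0.3123  0.04  ]
f2 [ 0.6206 -0.3986  0.04  ]
bin1 [ 0.6448 -0.4576  0.08  ]
bin1b [ 0.6332 -0.4362  0.12  ]
bin1c [ 0.3641 -0.4651  0.08  ]
bin2 [ 0.7235 -0.3386  0.08  ]
bin2 [ 0.7681 -0.3491  0.    ]
elbow [ 0.6901 -0.2857  0.06  ]
254 298 138 235 3142
274.9590643274854 145.37426900584796 [ 0.5682 -0.3191  0.04  ]
277.3157894736842 227.2941176470588 [ 0.616  -0.3924  0.04  ]
[276. 202.] [276. 189.]
```

drive_tool([
  [[2, 0, 15], -0.15],
  [[0, 0, 15], 0],
  [[0, 0, 15], 0],
  [[0, 0, 15], 0],
  [[0, 0, 15], 0],
  [[0, 0, 15], 0],
  [[0, 0, 15], 0],
  [[0, 0, 12], 0],
  [[0, 0, 10], 0],
  [[0, 0, 8], 0],
  [[0, 0, 6], 0],
  [[0, 0, 0], 0],
])

```text
clock: 5.25
ee_pos: [0.5926, -0.3549, 0.0656]
tool_rot: [[-0.541, 0.841, -0.001], [0.841, 0.541, 0.001], [0.001, -0.0, -1.0]]
contact_force: [0.1, 0.1, -0.7]
opening: 0.0855
gripper_force: 0.0
```

drive_tool([
  [[0, 0, 0], 0],
  [[0, 0, 0], 0],
  [[0, 0, 0], 0],
  [[0, 0, 0], 0],
  [[0, 0, 0], 0],
  [[0, 0, 0], 0],
  [[0, 0, 0], 0],
  [[0, 0, 0], 0],
  [[0, 0, 0], 0],
  [[0, 0, 0], 0],
], claw=1, force=80)

```text
clock: 6.25
ee_pos: [0.593, -0.3555, 0.0673]
tool_rot: [[-0.541, 0.841, 0.001], [0.841, 0.541, -0.001], [-0.001, 0.0, -1.0]]
contact_force: [-1.9, -0.3, 6.0]
opening: 0.0296
gripper_force: 79.5
```

```bash
python3 - <<'E'
from h import *
st(); p=look("wrist","w2.png",["neck","forks"])
q=look("side","s3.png",["neck","forks"])
c=q["color"][130:230,260:380];a=cv2.resize(c,(480,400),interpolation=2)
b=cv2.resize(p["color"],(533,400))[:,107:427]
cv2.imwrite("pics/g.png",np.hstack([b,a])[:,:,::-1])
E
```

```text
6.25 [ 0.593  -0.3555  0.0673] yaw 122.7313730668153 zt [ 0.0009 -0.001  -1.    ] F [-1.9182 -0.2972  6.0163] M [-0.0813  0.2702 -0.0038] op 0.029587980288972724 79.46455174780945 q6 0.3384150542747939
wrist neck 0.9 [ 0.5886 -0.3556  0.0837] [269. 256.]
wrist forks 0.97 [ 0.5935 -0.3557  0.0317] [277. 229.]
wrist forks 0.39 [ 0.696  -0.2825 -0.0011] [445. 207.]
side neck 0.85 [ 0.2394 -0.3185  0.0839] [417. 215.]
side neck 0.84 [ 0.5898 -0.3575  0.082 ] [320. 178.]
side forks 0.87 [ 0.2403 -0.3162  0.0365] [414. 229.]
side forks 0.76 [ 0.5932 -0.3592  0.0348] [319. 190.]
```

View pics/g.png

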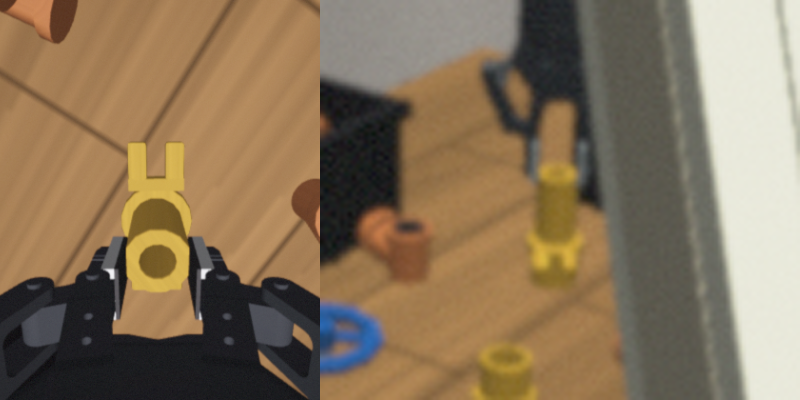

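```bash
python3 - <<'E'
from h import *
s=st(); p=read_camera("wrist");c=p["color"][200:360,180:380]
cv2.imwrite("pics/g2.png",cv2.resize(c,(750,600),interpolation=2)[:,:,::-1])
e=np.array(s["ee_pos"]);R=np.array(s["tool_rot"])
for z in(0,-.019,-.0327): print(z,px(p,e+R@[0,0,z]),px(p,e+R@[0.011,.0148,z]),px(p,e+R@[-.011,.0148,z]),px(p,e+R@[.011,-.0148,z]),px(p,e+R@[0,.017,z]))
print(ray(p,278,275,.1))
E
```

```text
6.55 [ 0.593  -0.3555  0.0673] yaw 122.73315803507752 zt [ 0.0009 -0.001  -1.    ] F [-1.5281  0.3281  5.9117] M [-0.0672  0.2517  0.019 ] op 0.029785939825132692 79.46680876342464 q6 0.3384019059553789
0 [277. 248.] [304. 229.] [303. 267.] [249. 229.] [307. 248.]
-0.019 [276. 263.] [307. 242.] [306. 283.] [246. 242.] [311. 263.]
-0.0327 [276. 275.] [310. 253.] [308. 297.] [243. 253.] [314. 275.]
[ 0.5935 -0.3549  0.1   ]
```

View pics/g2.png

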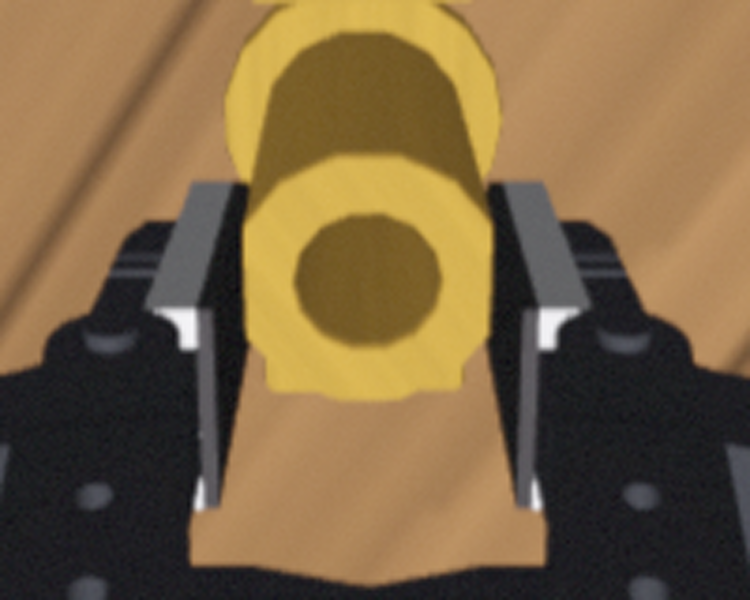

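The grip is centred, with the bore at crop (367,280). Now I'll lift the follower.

drive_tool([
  [[0, 0, -4], 0],
  [[0, 0, -8], 0],
  [[0, 0, -16], 0],
  [[0, 0, -24], 0],
  [[0, 0, -28], 0],
  [[0, 0, -28], 0],
  [[0, 0, -28], 0],
  [[0, 0, -28], 0],
  [[0, 0, -28], 0],
  [[0, 0, -24], 0],
  [[0, 0, -18], 0],
  [[0, 0, -8], 0],
])

```text
clock: 7.8
ee_pos: [0.593, -0.3551, 0.3101]
tool_rot: [[-0.541, 0.841, 0.001], [0.841, 0.541, -0.001], [-0.002, 0.001, -1.0]]
contact_force: [0.5, 0.3, -5.8]
opening: 0.0298
gripper_force: 79.9
```

drive_tool([
  [[20, 0, 0], 0],
  [[40, 0, 0], 0.5],
  [[40, 0, 0], 0.5],
  [[40, 0, 0], 0.5],
  [[40, 0, 0], 0.3],
  [[40, 0, 0], 0],
  [[40, 0, 0], 0],
  [[40, 0, 0], 0],
  [[40, 0, 0], 0],
  [[40, 0, 0], 0],
  [[20, 0, 0], 0],
  [[0, 0, 0], 0],
])

```text
clock: 9.0
ee_pos: [0.4395, 0.0154, 0.3084]
tool_rot: [[-0.318, 0.948, -0.0], [0.948, 0.318, 0.001], [0.001, -0.0, -1.0]]
contact_force: [0.7, -0.9, -6.6]
opening: 0.0296
gripper_force: 80.2
```

```bash
python3 - <<'E'
from h import *
st()
E
```

```text
9.0 [0.4395 0.0154 0.3084] yaw 108.52163631885092 zt [-0.0003  0.0009 -1.    ] F [ 0.6518 -0.9052 -6.5818] M [-0.3012 -0.1629  0.0477] op 0.02959067284920322 80.18647866533684 q6 1.0906845158306868
```

drive_tool([
  [[0, 15, 0], 0],
  [[0, 30, 0], 0],
  [[0, 40, 0], 0],
  [[0, 40, 0], 0],
  [[0, 40, 0], 0],
  [[0, 30, 0], 0],
  [[0, 15, 0], 0],
  [[0, 5, 0], 0],
  [[0, 0, 0], 0],
])

```text
clock: 9.9
ee_pos: [0.6459, 0.0802, 0.3067]
tool_rot: [[-0.314, 0.949, -0.002], [0.949, 0.314, -0.0], [0.001, -0.002, -1.0]]
contact_force: [-0.7, -0.2, -5.8]
opening: 0.0296
gripper_force: 80.8
```

```bash
python3 - <<'E'
from h import *
st()
for i in range(2):
    look("wrist","w4.png",["stem_tip","box_rim","valve","forks"],1)
look("side","s4.png",["stem_tip","box_rim","valve"],1);look("top","t4.png",["stem_tip","box_rim","valve"],1)
E
```

```text
9.9 [0.6459 0.0802 0.3067] yaw 108.3166620294393 zt [-0.0022 -0.0001 -1.    ] F [-0.6972 -0.1859 -5.7954] M [-0.0461  0.0062 -0.0238] op 0.029599301821973782 80.83883151220121 q6 1.2459354894465902
wrist stem_tip 0.88 [0.6135 0.1651 0.2192] [272.  90.]
wrist box_rim 0.78 [0.6141 0.1699 0.1208] [276.  96.]
wrist valve 0.66 [ 0.6172  0.166  -0.0029] [278. 107.]
wrist forks 0.78 [0.6457 0.0797 0.2701] [277. 229.]
wrist stem_tip 0.89 [0.6154 0.166  0.2186] [276.  91.]
wrist box_rim 0.9 [0.614  0.1662 0.1247] [275.  99.]
wrist valve 0.63 [ 0.6193  0.1648 -0.0012] [279. 108.]
wrist forks 0.62 [0.6448 0.0823 0.2734] [278. 226.]
side stem_tip 0.78 [0.6139 0.1654 0.2206] [189. 194.]
side box_rim 0.74 [0.6138 0.162  0.1261] [194. 228.]
side valve 0.84 [ 0.6171  0.1604 -0.001 ] [199. 270.]
top valve 0.32 [ 0.5046 -0.156   0.0017] [321. 208.]
```

View pics/w4.png

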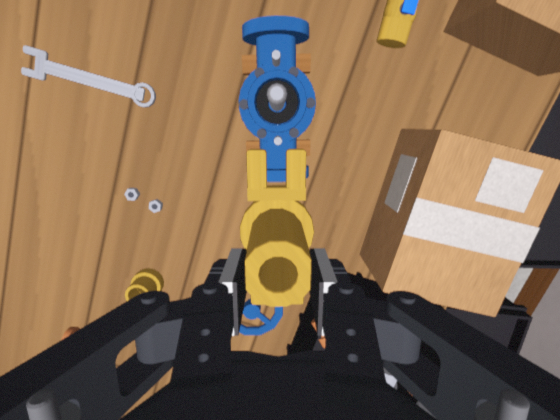

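The wrist view shows the stem tip at (277,91), the stud tips at (276,55) and (278,141), and the forks already in line. I'll refine these by pixel centroids.

```bash
python3 - <<'E'
from h import *
s=st();p=read_camera("wrist");g=p["color"].astype(int);hsv=cv2.cvtColor(p["color"],cv2.COLOR_RGB2HSV)
def cen(u,v,r,z,m):
    k=np.zeros(m.shape,bool);k[v-r:v+r+1,u-r:u+r+1]=1;ys,xs=np.nonzero(m&k);print(xs.min(),xs.max(),ys.min(),ys.max(),len(xs));X=ray(p,xs.mean(),ys.mean(),z);print(xs.mean(),ys.mean(),X);return X
m=(hsv[...,1]<60)&(hsv[...,2]>190)
a=cen(276,55,9,.16,m);b=cen(278,141,9,.16,m);c=cen(277,90,14,.218,m)
d=a-b;print("stud yaw",np.degrees(np.arctan2(d[1],d[0])),np.linalg.norm(d),(a+b)/2)
# fork ends + bore
br=(hsv[...,0]>18)&(hsv[...,0]<34)&(hsv[...,1]>130)&(hsv[...,2]>170)
e=np.array(s["ee_pos"]);zu=e[2]-.0673
k=np.zeros(m.shape,bool);k[152:195,240:312]=1
ys,xs=np.nonzero(br&k);print("fork mid",xs.mean(),ys.mean(),ray(p,xs.mean(),ys.mean(),zu+.04))
print("axis px at fork dist 40:",px(p,e+np.array(s["tool_rot"])@[.0405,0,.0273]))
dk=(hsv[...,2]<140);k[:]=0;k[258:292,258:296]=1;ys,xs=np.nonzero(dk&k);print("bore",xs.mean(),ys.mean(),xs.min(),xs.max(),ys.min(),ys.max(),ray(p,xs.mean(),ys.mean(),zu+.1),e)
cv2.imwrite("pics/st.png",cv2.resize(p["color"][40:160,220:340],(600,600),interpolation=2)[:,:,::-1])
E
```

```text
10.8 [0.6451 0.0807 0.3083] yaw 108.3435075873469 zt [-0.0001 -0.     -1.    ] F [ 0.0303 -0.3566 -6.3113] M [0.0131 0.0182 0.043 ] op 0.029651550608760544 80.84213615123821 q6 1.2460900452707566
271 279 50 58 54
274.9259259259259 54.01851851851852 [0.6032 0.2006 0.16  ]
274 280 138 145 46
277.0 141.08695652173913 [0.6289 0.1289 0.16  ]
269 282 87 99 139
275.67625899280574 92.96402877697842 [0.6161 0.1648 0.218 ]
stud yaw 109.71182730370674 0.07621497863129637 [0.6161 0.1648 0.16  ]
fork mid 275.8076490438695 174.44769403824523 [0.6329 0.1156 0.281 ]
axis px at fork dist 40: [277. 169.]
bore 277.5115115115115 273.94094094094095 259 295 258 290 [0.6453 0.0815 0.341 ] [0.6451 0.0807 0.3083]
```

View pics/st.png

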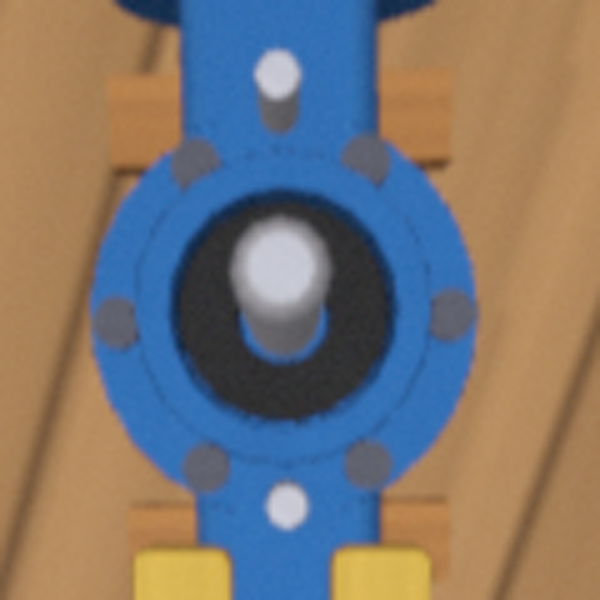

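The stem axis is at about (0.6161, 0.1648) and the midpoint of the studs agrees. The stud line is at 109.7°. Now I'll move over the stem.

drive_tool([
  [[8, 0, 0], -0.1],
  [[16, 0, 0], 0],
  [[20, 0, 0], 0],
  [[18, 0, 0], 0],
  [[12, 0, 0], 0],
  [[8, -1, 0], 0],
  [[4, -0.5, 0], 0],
  [[2, 0, 0], 0],
  [[0, 0, 0], 0],
  [[0, 0, 0], 0],
  [[0, 0, 0], 0],
])

```text
clock: 11.95
ee_pos: [0.6151, 0.1628, 0.3083]
tool_rot: [[-0.327, 0.945, -0.0], [0.945, 0.327, -0.0], [-0.0, -0.0, -1.0]]
contact_force: [-0.3, -0.7, -5.9]
opening: 0.0294
gripper_force: 80.8
```

```bash
python3 - <<'E'
from h import *
for i in range(3): s=st(); p=read_camera("wrist")
e=np.array(s["ee_pos"]);R=np.array(s["tool_rot"])
print("err mm tool",1e3*R.T@(np.array([.6159,.1640,e[2]])-e))
save(p,"w5.png")
g=cv2.cvtColor(p["color"],cv2.COLOR_RGB2HSV)
m=(g[...,1]<60)&(g[...,2]>190)
n,l,stt,c=cv2.connectedComponentsWithStats(m.astype(np.uint8))
for i in range(1,n):
    if 20<stt[i,4]<800: print(c[i],stt[i],ray(p,*c[i],.16))
q=read_camera("side");cv2.imwrite("pics/s5.png",cv2.resize(q["color"][140:260,130:250],(600,600),interpolation=2)[:,:,::-1])
E
```

```text
11.95 [0.6151 0.1628 0.3083] yaw 109.10094641753923 zt [-0.0001 -0.0001 -1.    ] F [-0.285  -0.7379 -5.9215] M [ 0.0098  0.017  -0.0023] op 0.029399284636597477 80.84344377527609 q6 1.36444280664991
12.0 [0.6151 0.1628 0.3083] yaw 109.10221536559382 zt [-0.0001 -0.0001 -1.    ] F [ 0.0522  0.4333 -7.0132] M [ 0.0267  0.0007 -0.0505] op 0.029395895468475704 80.84322901853682 q6 1.3644653012771717
12.05 [0.6151 0.163  0.3083] yaw 109.10855319273736 zt [-0.0001 -0.     -1.    ] F [-0.5397  0.1456 -4.9   ] M [ 0.0211  0.0118 -0.0049] op 0.029695916642366593 80.84325845328375 q6 1.364526480991013
err mm tool [ 0.7198  1.1073 -0.0001]
[278.5    153.1739] [275 150   8   8  46] [0.6034 0.2006 0.16  ]
[137.0952 247.881 ] [132 244  11   9  42] [0.496 0.06  0.16 ]
[159.4255 259.2128] [155 255  10  10  47] [0.521  0.0552 0.16  ]
[228.6885 286.    ] [223 282  10  11  61] [0.5991 0.0492 0.16  ]
[326.5517 285.8276] [324 282   9  11  58] [0.6988 0.084  0.16  ]
```

View pics/s5.png

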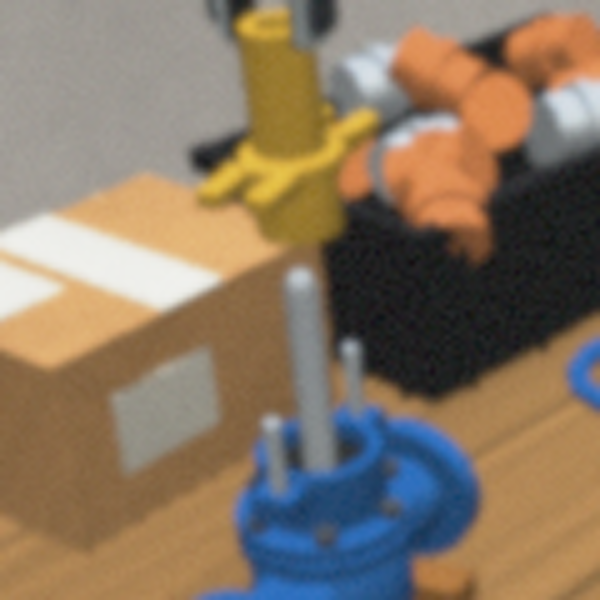

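The side view shows the nose, at crop (300,235), standing just above the stem tip at (300,280). I'll correct and come down to the taper.

drive_tool([
  [[0.7, 1.1, 0], 0],
  [[0, 0, 4], 0],
  [[0, 0, 6], 0],
  [[0, 0, 6], 0],
  [[0, 0, 4], 0],
  [[0, 0, 0], 0],
  [[0, 0, 0], 0],
])

```text
clock: 12.85
ee_pos: [0.6157, 0.1643, 0.2884]
tool_rot: [[-0.328, 0.945, -0.0], [0.945, 0.328, 0.0], [0.0, -0.0, -1.0]]
contact_force: [-0.3, -0.5, -5.1]
opening: 0.0297
gripper_force: 80.8
```

```bash
python3 - <<'E'
from h import *
for i in range(3): s=st(); read_camera("side")
e=np.array(s["ee_pos"]);R=np.array(s["tool_rot"]);print("err mm tool",1e3*R.T@(np.array([.6159,.1640,e[2]])-e))
E
```

```text
12.85 [0.6157 0.1643 0.2884] yaw 109.14217338003812 zt [-0.0001  0.     -1.    ] F [-0.2636 -0.5191 -5.137 ] M [0.0185 0.0353 0.0014] op 0.02973846347626548 80.80932352598703 q6 1.3659751941770437
12.9 [0.6158 0.1644 0.2886] yaw 109.14203092144834 zt [ 0.0003  0.     -1.    ] F [ 0.0136  0.0442 -6.2088] M [ 0.0292 -0.0412 -0.0022] op 0.02995198792650663 80.80924543008682 q6 1.3660095834021388
12.95 [0.6158 0.1644 0.2887] yaw 109.14294232245764 zt [ 0.0005  0.0001 -1.    ] F [ 0.0367  0.323  -6.2761] M [ 0.0124 -0.0721  0.0272] op 0.02956199794960546 80.80900840101873 q6 1.3659814133259007
err mm tool [-0.3818 -0.0367  0.    ]
```

drive_tool([
  [[-0.3, 0, 1], 0],
  [[0, 0, 1], 0],
  [[0, 0, 1], 0],
  [[0, 0, 1], 0],
  [[0, 0, 1], 0],
  [[0, 0, 1], 0],
  [[0, 0, 0], 0],
  [[0, 0, 0], 0],
])

```text
clock: 13.8
ee_pos: [0.6158, 0.1641, 0.2824]
tool_rot: [[-0.328, 0.945, -0.0], [0.945, 0.328, -0.0], [0.0, -0.0, -1.0]]
contact_force: [-0.3, -0.6, -5.8]
opening: 0.0297
gripper_force: 80.8
```

```bash
cat >> h.py <<'E'
def avg(n=4):
    F=[];M=[];P=[]
    for i in range(n):
        s=sense();F.append(s["contact_force"]);M.append(s["ft_torque"]);P.append(s["ee_pos"]);read_camera("side")
    R=np.array(s["tool_rot"]);print("t",s["clock"],"tool F",R.T@np.mean(F,0),"M",R.T@np.mean(M,0),"pos",np.mean(P,0),"err",1e3*R.T@(np.array([.6159,.1640,s["ee_pos"][2]])-np.mean(P,0)),"under",np.mean(P,0)[2]-.0673)
E
python3 -c "
from h import *
avg()"
```

```text
t 13.95 tool F [-0.0803 -0.1188  5.6777] M [ 0.0081 -0.0091  0.0161] pos [0.6158 0.1641 0.2824] err [-0.103   0.0348 -0.0144] under 0.2151203326467991
```

No contact yet. I'll go another 5 mm, past the taper's foot.

drive_tool([
  [[0, 0, 1], 0],
  [[0, 0, 1], 0],
  [[0, 0, 1], 0],
  [[0, 0, 1], 0],
  [[0, 0, 0.5], 0],
  [[0, 0, 0], 0],
])

```text
clock: 14.6
ee_pos: [0.616, 0.1642, 0.2779]
tool_rot: [[-0.328, 0.945, 0.0], [0.945, 0.328, 0.0], [0.0, 0.0, -1.0]]
contact_force: [0.7, 0.7, -5.8]
opening: 0.0298
gripper_force: 80.8
```

```bash
python3 -c "
from h import *
avg()"
```

```text
t 14.75 tool F [0.4445 1.6275 5.9741] M [-0.5176  0.0998  0.0048] pos [0.6159 0.1641 0.2779] err [-0.1222 -0.0879 -0.018 ] under 0.21057669395579406
```

drive_tool([
  [[0.1, 0.4, 0], 0],
  [[0, 0, 0], 0],
  [[0, 0, 0], 0],
])

```text
clock: 15.1
ee_pos: [0.6161, 0.1643, 0.2779]
tool_rot: [[-0.328, 0.945, -0.0], [0.945, 0.328, -0.0], [0.0, -0.0, -1.0]]
contact_force: [-0.2, 0.4, -5.2]
opening: 0.03
gripper_force: 80.9
```

```bash
python3 -c "
from h import *
avg()"
```

```text
t 15.25 tool F [0.4615 0.5186 6.0774] M [-0.2496  0.1084  0.0019] pos [0.6161 0.1643 0.2779] err [-0.2032 -0.2897 -0.0143] under 0.210561115865344
```

drive_tool([
  [[0.3, 0.5, 0], 0],
  [[0.3, 0.4, 0], 0],
  [[0, 0, 0], 0],
  [[0, 0, 0], 0],
])

```text
clock: 15.7
ee_pos: [0.6168, 0.1651, 0.2778]
tool_rot: [[-0.328, 0.945, -0.0], [0.945, 0.328, -0.0], [-0.0, -0.0, -1.0]]
contact_force: [-0.8, -0.2, -6.2]
opening: 0.0297
gripper_force: 80.8
```

```bash
python3 -c "
from h import *
avg()"
```

```text
t 15.85 tool F [-0.1267 -0.0375  5.8918] M [-0.0207 -0.0196  0.0073] pos [0.6168 0.1651 0.2778] err [-0.7833 -1.2214 -0.0067] under 0.21054934801433908
```

drive_tool([
  [[0, 0, 1.5], 0],
  [[0, 0, 1.5], 0],
  [[0, 0, 1.5], 0],
  [[0, 0, 1.5], 0],
  [[0, 0, 1.5], 0],
  [[0, 0, 1.5], 0],
  [[0, 0, 1.5], 0],
  [[0, 0, 1.5], 0],
  [[0, 0, 1.5], 0],
  [[0, 0, 1.5], 0],
  [[0, 0, 0], 0],
])

```text
clock: 17.0
ee_pos: [0.6168, 0.1651, 0.2626]
tool_rot: [[-0.328, 0.945, -0.0], [0.945, 0.328, -0.0], [0.0, -0.0, -1.0]]
contact_force: [0.4, -0.3, -5.5]
opening: 0.0296
gripper_force: 80.8
```

```bash
python3 -c "
from h import *
avg()"
```

```text
t 17.15 tool F [0.1871 0.5061 6.012 ] M [-0.0227 -0.0019  0.0017] pos [0.6168 0.1652 0.2628] err [-0.7943 -1.229  -0.1455] under 0.19550549689190974
```

drive_tool([
  [[0, 0, 2], 0],
  [[0, 0, 2], 0],
  [[0, 0, 2], 0],
  [[0, 0, 2], 0],
  [[0, 0, 2], 0],
  [[0, 0, 2], 0],
  [[0, 0, 2], 0],
  [[0, 0, 2], 0],
  [[0, 0, 2], 0],
  [[0, 0, 2], 0],
  [[0, 0, 0], 0],
])

```text
clock: 18.3
ee_pos: [0.6167, 0.1651, 0.2425]
tool_rot: [[-0.328, 0.945, -0.0], [0.945, 0.328, -0.0], [0.0, -0.0, -1.0]]
contact_force: [0.3, 0.6, -6.3]
opening: 0.0294
gripper_force: 80.8
```

```bash
python3 -c "
from h import *
avg()"
```

```text
t 18.45 tool F [0.2824 0.4036 6.4623] M [-0.0159  0.0224  0.0174] pos [0.6168 0.1652 0.2428] err [-0.7981 -1.2202 -0.1649] under 0.1754821035005577
```

drive_tool([
  [[0, 0, 2], 0],
  [[0, 0, 2], 0],
  [[0, 0, 2], 0],
  [[0, 0, 2], 0],
  [[0, 0, 2], 0],
  [[0, 0, 2], 0],
  [[0, 0, 2], 0],
  [[0, 0, 2], 0],
  [[0, 0, 2], 0],
  [[0, 0, 2], 0],
  [[0, 0, 0], 0],
])

```text
clock: 19.6
ee_pos: [0.6167, 0.1651, 0.2225]
tool_rot: [[-0.328, 0.945, -0.0], [0.945, 0.328, -0.0], [0.0, -0.0, -1.0]]
contact_force: [-0.2, 0.7, -5.6]
opening: 0.03
gripper_force: 80.8
```

```bash
python3 -c "
from h import *
avg()"
```

```text
t 19.75 tool F [ 0.5672 -0.1505  5.7561] M [ 0.0288  0.0035 -0.0188] pos [0.6168 0.1652 0.2228] err [-0.8011 -1.2249 -0.1776] under 0.15547667447059438
```

drive_tool([
  [[0, 0, 2], 0],
  [[0, 0, 2], 0],
  [[0, 0, 2], 0],
  [[0, 0, 2], 0],
  [[0, 0, 2], 0],
  [[0, 0, 2], 0],
  [[0, 0, 2], 0],
  [[0, 0, 2], 0],
  [[0, 0, 2], 0],
  [[0, 0, 2], 0],
  [[0, 0, 1], 0],
  [[0, 0, 0], 0],
])

```text
clock: 21.0
ee_pos: [0.6167, 0.1651, 0.2017]
tool_rot: [[-0.328, 0.945, -0.0], [0.945, 0.328, -0.0], [0.0, -0.0, -1.0]]
contact_force: [-1.0, -0.7, -6.4]
opening: 0.0295
gripper_force: 80.8
```

```bash
python3 -c "
from h import *
avg();p=read_camera('wrist')
cv2.imwrite('pics/w6.png',cv2.resize(p['color'][120:320,200:360],(480,600),interpolation=2)[:,:,::-1])"
```

```text
t 21.15 tool F [ 0.2662 -1.2873  6.6222] M [ 0.2235  0.0188 -0.0057] pos [0.6167 0.1651 0.2017] err [-0.8045 -1.1579 -0.0631] under 0.1344454762425747
```

View pics/w6.png

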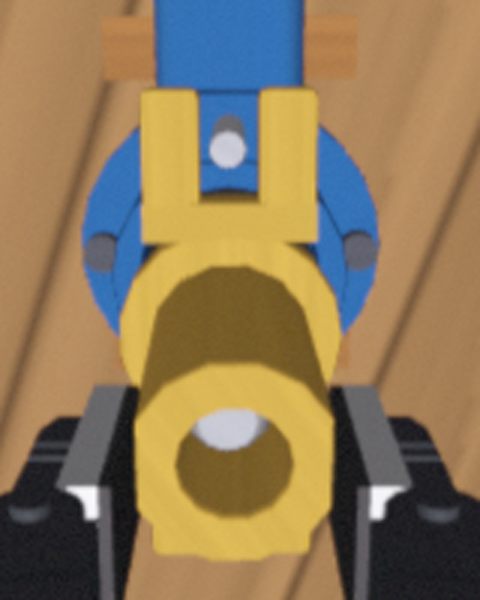

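The far stud sits at crop (228,148), centred in the fork slot, and the stem shows in the bore. There is a light lateral touch of about 1.3 N, so I'll ease tool y by -0.4.

drive_tool([
  [[0, -0.4, 0], 0],
  [[0, 0, 1], 0],
  [[0, 0, 1], 0],
  [[0, 0, 1], 0],
  [[0, 0, 1], 0],
  [[0, 0, 1], 0],
  [[0, 0, 1], 0],
  [[0, 0, 1], 0],
  [[0, 0, 1], 0],
  [[0, 0, 0], 0],
])

```text
clock: 22.25
ee_pos: [0.6164, 0.165, 0.1937]
tool_rot: [[-0.328, 0.945, -0.0], [0.945, 0.328, -0.0], [0.0, -0.0, -1.0]]
contact_force: [-0.4, 0.9, -6.4]
opening: 0.0298
gripper_force: 80.8
```

```bash
python3 -c "
from h import *
avg()"
```

```text
t 22.4 tool F [-0.2079 -0.2982  6.1509] M [-0.0061  0.0046 -0.0099] pos [0.6164 0.165  0.1938] err [-0.7905 -0.8336 -0.0819] under 0.12652491434513846
```

drive_tool([
  [[0, 0, 1], 0],
  [[0, 0, 1], 0],
  [[0, 0, 1], 0],
  [[0, 0, 1], 0],
  [[0, 0, 1], 0],
  [[0, 0, 1], 0],
  [[0, 0, 0], 0],
  [[0, 0, 0], 0],
])

```text
clock: 23.25
ee_pos: [0.6165, 0.165, 0.1879]
tool_rot: [[-0.328, 0.945, 0.0], [0.945, 0.328, -0.0], [-0.0, 0.0, -1.0]]
contact_force: [0.3, 0.3, -6.6]
opening: 0.03
gripper_force: 80.8
```

drive_tool([
  [[0, 0, 0.7], 0],
  [[0, 0, 0.7], 0],
  [[0, 0, 0.6], 0],
  [[0, 0, 0], 0],
])

```text
clock: 23.65
ee_pos: [0.6164, 0.165, 0.1858]
tool_rot: [[-0.328, 0.945, -0.0], [0.945, 0.328, 0.0], [0.0, -0.0, -1.0]]
contact_force: [-0.3, 0.6, -5.8]
opening: 0.0296
gripper_force: 80.8
```

```bash
python3 -c "
from h import *
avg()"
```

```text
t 23.8 tool F [-0.103  -0.153   5.6404] M [-0.0098  0.0052 -0.0105] pos [0.6164 0.165  0.1858] err [-0.8031 -0.8411 -0.0428] under 0.11852114465824765
```

drive_tool([
  [[0, 0, 0.5], 0],
  [[0, 0, 0.5], 0],
  [[0, 0, 0.5], 0],
  [[0, 0, 0.5], 0],
  [[0, 0, 0], 0],
])

```text
clock: 24.35
ee_pos: [0.6165, 0.165, 0.1839]
tool_rot: [[-0.328, 0.945, 0.0], [0.945, 0.328, -0.0], [-0.0, 0.0, -1.0]]
contact_force: [-1.2, 0.2, -4.9]
opening: 0.0295
gripper_force: 81.0
```

drive_tool([
  [[0, 0, 0.5], 0],
  [[0, 0, 0.5], 0],
  [[0, 0, 0.5], 0],
  [[0, 0, 0], 0],
])

```text
clock: 24.75
ee_pos: [0.6166, 0.165, 0.1833]
tool_rot: [[-0.328, 0.945, 0.001], [0.945, 0.328, 0.0], [-0.0, 0.001, -1.0]]
contact_force: [-3.1, -1.5, 4.7]
opening: 0.0297
gripper_force: 82.0
```

```bash
python3 -c "
from h import *
avg(3)"
```

```text
t 24.85 tool F [ 0.1072 -3.0648 -5.4116] M [ 0.6582  0.0409 -0.0115] pos [0.6166 0.165  0.1833] err [-0.7449 -0.9741  0.0167] under 0.1159916860404514
```

drive_tool([
  [[0, -0.4, 0.3], 0],
  [[0, 0, 0.3], 0],
  [[0, 0, 0], 0],
])

```text
clock: 25.2
ee_pos: [0.6166, 0.165, 0.1831]
tool_rot: [[-0.328, 0.945, 0.002], [0.945, 0.328, 0.0], [-0.0, 0.002, -1.0]]
contact_force: [-1.7, -1.5, 6.5]
opening: 0.0295
gripper_force: 82.4
```

```bash
python3 -c "
from h import *
avg(3)"
```

```text
t 25.3 tool F [ 0.052  -2.4498 -7.6549] M [ 0.5306  0.0799 -0.005 ] pos [0.6165 0.165  0.1831] err [-0.7171 -0.9365  0.0004] under 0.1158015226229191
```

drive_tool([
  [[0, -0.6, 0.5], 0],
  [[0, 0, 0.5], 0],
  [[0, 0, 0.5], 0],
  [[0, 0, 0], 0],
])

```text
clock: 25.75
ee_pos: [0.6165, 0.1649, 0.1827]
tool_rot: [[-0.328, 0.945, 0.005], [0.945, 0.328, 0.001], [-0.001, 0.005, -1.0]]
contact_force: [-1.8, 0.1, 13.8]
opening: 0.0298
gripper_force: 83.1
```

```bash
python3 -c "
from h import *
avg(3)"
```

```text
t 25.85 tool F [  0.3471  -2.3244 -14.18  ] M [0.5561 0.1142 0.0029] pos [0.6165 0.1649 0.1827] err [-0.6476 -0.8484 -0.0102] under 0.11542360218883654
```

drive_tool([
  [[0, 0, 0.3], 0],
  [[0, 0, 0], 0],
  [[0, 0, 0], 0],
  [[0, 0, 0], 0],
  [[0, 0, 0], 0],
  [[0, 0, 0], 0],
  [[0, 0, 0], 0],
  [[0, 0, 0], 0],
  [[0, 0, 0], 0],
  [[0, 0, 0], 0],
  [[0, 0, 0], 0],
  [[0, 0, 0], 0],
])

```text
clock: 27.1
ee_pos: [0.6165, 0.1649, 0.1826]
tool_rot: [[-0.328, 0.945, 0.005], [0.945, 0.328, 0.001], [-0.001, 0.005, -1.0]]
contact_force: [-2.8, 0.1, 15.2]
opening: 0.0301
gripper_force: 83.2
```

```bash
python3 -c "
from h import *
avg(3)"
```

```text
t 27.2 tool F [  0.5217  -3.4657 -15.42  ] M [0.6274 0.0875 0.0064] pos [0.6165 0.1649 0.1826] err [-0.6552 -0.8802  0.0167] under 0.1153115300994231
```

Bedded at about 21 N for 1.4 s. I'll unload before letting go.

drive_tool([
  [[0, 0.3, -0.6], 0],
  [[0, 0.3, -0.6], 0],
  [[0, 0, -0.6], 0],
  [[0, 0, -0.4], 0],
  [[0, 0, 0], 0],
])

```text
clock: 27.75
ee_pos: [0.6165, 0.165, 0.1832]
tool_rot: [[-0.328, 0.945, 0.002], [0.945, 0.328, 0.0], [-0.0, 0.002, -1.0]]
contact_force: [-2.2, -1.1, 6.7]
opening: 0.0299
gripper_force: 82.3
```

```bash
python3 -c "
from h import *
avg(3)"
```

```text
t 27.85 tool F [-0.0882 -1.9424 -6.6479] M [ 0.385   0.076  -0.0074] pos [0.6165 0.165  0.1831] err [-0.7551 -0.9008  0.0168] under 0.11583828049012362
```

drive_tool([
  [[0, 0, -0.5], 0],
  [[0, 0, -0.5], 0],
  [[0, 0, -0.3], 0],
  [[0, 0, 0], 0],
  [[0, 0, 0], 0],
])

```text
clock: 28.4
ee_pos: [0.6162, 0.165, 0.1835]
tool_rot: [[-0.328, 0.945, 0.0], [0.945, 0.328, 0.0], [0.0, 0.0, -1.0]]
contact_force: [0.8, 0.5, 1.9]
opening: 0.0292
gripper_force: 81.7
```

```bash
python3 -c "
from h import *
avg(3)"
```

```text
t 28.5 tool F [ 0.2032  0.7136 -1.6611] M [-0.2292  0.0367  0.004 ] pos [0.6162 0.165  0.1835] err [-0.799  -0.628   0.0009] under 0.1161521823508676
```

drive_tool([
  [[0, 0.3, -0.2], 0],
  [[0, 0, 0], 0],
  [[0, 0, 0], 0],
], force=20)

```text
clock: 28.85
ee_pos: [0.6163, 0.165, 0.1836]
tool_rot: [[-0.328, 0.945, -0.0], [0.945, 0.328, -0.0], [0.0, -0.0, -1.0]]
contact_force: [-0.5, -0.6, 0.4]
opening: 0.0296
gripper_force: 81.5
```

drive_tool([
  [[0, 0, 0], 0],
  [[0, 0, 0], 0],
  [[0, 0, 0], 0],
  [[0, 0, 0], 0],
  [[0, 0, 0], 0],
  [[0, 0, 0], 0],
  [[0, 0, 0], 0],
  [[0, 0, 0], 0],
  [[0, 0, 0], 0],
  [[0, 0, 0], 0],
], claw=-1)

```text
clock: 29.85
ee_pos: [0.6163, 0.165, 0.1837]
tool_rot: [[-0.328, 0.945, 0.0], [0.945, 0.328, -0.0], [-0.0, -0.0, -1.0]]
contact_force: [0.2, -0.1, 0.3]
opening: 0.0853
gripper_force: 0.0
```

```bash
python3 -c "
from h import *
avg(3)"
```

```text
t 29.95 tool F [-0.0421 -0.1779 -0.7542] M [ 0.0259 -0.0133 -0.0018] pos [0.6163 0.165  0.1837] err [-0.7891 -0.7476  0.0207] under 0.11637643044265134
```

Released with no force on the tool. I'll rise straight up, well clear.

drive_tool([
  [[0, 0, -4], 0],
  [[0, 0, -8], 0],
  [[0, 0, -12], 0],
  [[0, 0, -15], 0],
  [[0, 0, -15], 0],
  [[0, 0, -15], 0],
  [[0, 0, -15], 0],
  [[0, 0, -15], 0],
  [[0, 0, -15], 0],
  [[0, 0, -10], 0],
  [[0, 0, -5], 0],
  [[0, 0, 0], 0],
])

```text
clock: 31.2
ee_pos: [0.6165, 0.165, 0.3139]
tool_rot: [[-0.328, 0.945, 0.002], [0.945, 0.328, 0.0], [-0.0, 0.002, -1.0]]
contact_force: [0.4, -0.7, 0.1]
opening: 0.0853
gripper_force: 0.0
```

```bash
python3 -c "
from h import *
st();p=read_camera('wrist');q=read_camera('side')
a=cv2.resize(p['color'][100:340,160:400],(400,400),interpolation=2);b=cv2.resize(q['color'][160:260,140:240],(400,400),interpolation=2)
cv2.imwrite('pics/end.png',np.hstack([a,b])[:,:,::-1])"
```

```text
31.2 [0.6165 0.165  0.3139] yaw 109.14333012168252 zt [ 0.0017  0.0003 -1.    ] F [ 0.4215 -0.6863  0.0861] M [ 0.022   0.0058 -0.0696] op 0.08534866432456541 0.0 q6 1.3668443329559836
```

View pics/end.png

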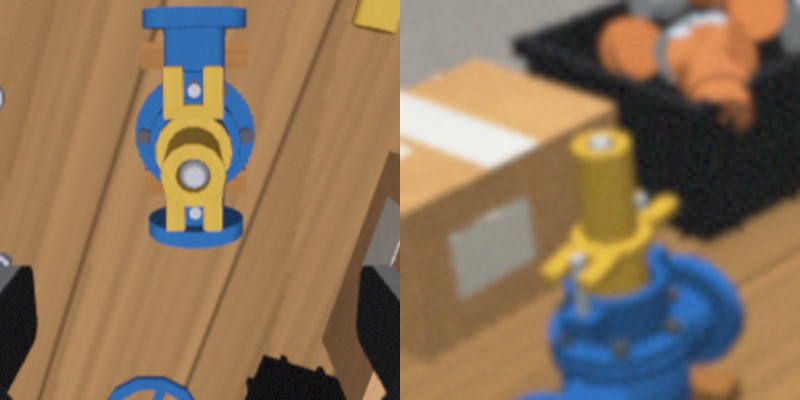

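The follower stands square on the packing. The stem is centred in its bore at (195,175), and both studs are in the forks at (194,90) and (195,213).

```bash
python3 -c "
from rig import close_job
print(close_job())"
```

```text
the job is handed in; nothing more can be done
None
```

The follower is down the stem with both forks over the studs. I bedded it at about 21 N for 1.4 s and released it standing square on the packing, and the job is handed in at about 31 s on the robot's clock.

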